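Find the loose peg of the jar rack by its play

TASK

One of the four pegs of the jar-drying rack has lost its glue. Wiggle the pegs side to side near the top, gently but through whatever play there is, to feel which one is loose, never levering hard on one that is tight; then draw the loose peg out and set it in the grey bowl for regluing without dropping it, leaving the tight pegs, the bowl and everything else where they are.

Things in the scene. Friction and masses are not known exactly. Their poses are not given: they have to be found in the camera images.
- peg_a_mid (a point): beech peg standing in the rack, 18 mm across, 160 mm long: 54 mm sunk in its bore, 106 mm free, top about 164 mm above the table; about 45 g. The four pegs look alike. This point is its centre, about 84 mm above the table, 80 mm below its top; z runs up along it. It is in the bore at y = -120 mm of the rack. (Out of sight its foot has a 12 mm neck, 3 mm high.)
- peg_b_mid (a point): a beech peg exactly like peg a, in the rack's bore at y = -40 mm; this point is its centre, 80 mm below its top; z runs up along it.
- peg_c_mid (a point): a beech peg exactly like peg a, in the rack's bore at y = 40 mm; this point is its centre, 80 mm below its top; z runs up along it.
- peg_d_mid (a point): a beech peg exactly like peg a, in the rack's bore at y = 120 mm; this point is its centre, 80 mm below its top; z runs up along it.
- rack: jar rack: beech block 336 mm long (own y), 92 wide (own x), 58 high, held fast; origin centre of underside. Three pegs are glued: gripped near the top they give 1 to 3 mm by the time the sideways push reaches 10 N, and do not come out. One, in any bore, is loose: a few newtons swing its top about 8 mm each way, in any direction, before the bore stops it, and it lifts straight out.
- bowl: grey silicone bowl, loose, 170 mm across the rim and 85 mm high, wall and floor 4 to 5 mm thick, floor narrower than the rim; origin at the centre of its underside.
- banneton: bystander: oval wicker proofing basket, about 250 x 155 mm and 68 mm high, loose; origin at the centre of its underside.
- rolling_pin: bystander: wooden rolling pin 440 mm long, 52 mm thick, lying along its own y behind the rack; origin under its middle.
- sugar_pot: bystander: white ceramic sugar pot with lid and two ears, 98 mm across, 113 mm high; origin at the centre of its underside.
- glue: bystander: white glue bottle with orange cap, 48 mm across, 150 mm high; origin at the centre of its underside.

How it is judged (in metres and radians):
On the way, in this order (a step that is already met when the one before it is completed fails the run):
1. the loose peg, still seated in its bore, is leaned over through its play (((distance of peg_a_mid from where it was at the start of the episode below 0.009 m and angle between peg_a_mid's own z axis and vertical above 0.036 rad) or (distance of peg_b_mid from where it was at the start of the episode below 0.009 m and angle between peg_b_mid's own z axis and vertical above 0.036 rad) or (distance of peg_c_mid from where it was at the start of the episode below 0.009 m and angle between peg_c_mid's own z axis and vertical above 0.036 rad) or (distance of peg_d_mid from where it was at the start of the episode below 0.009 m and angle between peg_d_mid's own z axis and vertical above 0.036 rad))), for 0.04 s.
2. it is brought back through upright (distance of each of peg_a_mid, peg_b_mid, peg_c_mid, peg_d_mid from where it was at the start of the episode below 0.009 m and angle between each of peg_a_mid, peg_b_mid, peg_c_mid, peg_d_mid's own z axis and vertical below 0.015 rad).
3. it is leaned over through its play again, still seated (((distance of peg_a_mid from where it was at the start of the episode below 0.009 m and angle between peg_a_mid's own z axis and vertical above 0.036 rad) or (distance of peg_b_mid from where it was at the start of the episode below 0.009 m and angle between peg_b_mid's own z axis and vertical above 0.036 rad) or (distance of peg_c_mid from where it was at the start of the episode below 0.009 m and angle between peg_c_mid's own z axis and vertical above 0.036 rad) or (distance of peg_d_mid from where it was at the start of the episode below 0.009 m and angle between peg_d_mid's own z axis and vertical above 0.036 rad))), for 0.04 s.
At the end, for the whole second after the job is handed in: The loose peg is at rest in the bowl (its centre within 75 mm of the bowl's axis and below 115 mm above the table); the other three pegs stand fully seated and upright in their bores; the bowl stands upright within 50 mm of where it was ((((horizontal distance between peg_a_mid and bowl below 0.075 m and height (world z) of peg_a_mid below 0.115 m and linear speed of peg_a below 0.03 m/s) and (distance of peg_b_mid from where it was at the start of the episode below 0.009 m and angle between peg_b_mid's own z axis and vertical below 0.036 rad) and (distance of peg_c_mid from where it was at the start of the episode below 0.009 m and angle between peg_c_mid's own z axis and vertical below 0.036 rad) and (distance of peg_d_mid from where it was at the start of the episode below 0.009 m and angle between peg_d_mid's own z axis and vertical below 0.036 rad)) or ((horizontal distance between peg_b_mid and bowl below 0.075 m and height (world z) of peg_b_mid below 0.115 m and linear speed of peg_b below 0.03 m/s) and (distance of peg_a_mid from where it was at the start of the episode below 0.009 m and angle between peg_a_mid's own z axis and vertical below 0.036 rad) and (distance of peg_c_mid from where it was at the start of the episode below 0.009 m and angle between peg_c_mid's own z axis and vertical below 0.036 rad) and (distance of peg_d_mid from where it was at the start of the episode below 0.009 m and angle between peg_d_mid's own z axis and vertical below 0.036 rad)) or ((horizontal distance between peg_c_mid and bowl below 0.075 m and height (world z) of peg_c_mid below 0.115 m and linear speed of peg_c below 0.03 m/s) and (distance of peg_a_mid from where it was at the start of the episode below 0.009 m and angle between peg_a_mid's own z axis and vertical below 0.036 rad) and (distance of peg_b_mid from where it was at the start of the episode below 0.009 m and angle between peg_b_mid's own z axis and vertical below 0.036 rad) and (distance of peg_d_mid from where it was at the start of the episode below 0.009 m and angle between peg_d_mid's own z axis and vertical below 0.036 rad)) or ((horizontal distance between peg_d_mid and bowl below 0.075 m and height (world z) of peg_d_mid below 0.115 m and linear speed of peg_d below 0.03 m/s) and (distance of peg_a_mid from where it was at the start of the episode below 0.009 m and angle between peg_a_mid's own z axis and vertical below 0.036 rad) and (distance of peg_b_mid from where it was at the start of the episode below 0.009 m and angle between peg_b_mid's own z axis and vertical below 0.036 rad) and (distance of peg_c_mid from where it was at the start of the episode below 0.009 m and angle between peg_c_mid's own z axis and vertical below 0.036 rad))) and distance of bowl from where it was at the start of the episode below 0.05 m and angle between bowl's own z axis and vertical below 0.2 rad); the robot touches nothing.
It fails at once if a peg is levered so hard that it bears on the rack with more than 40 N (some 17 N sideways near its top) (contact force between any of peg_a, peg_b, peg_c, peg_d and rack above 40 N).
It fails at once if a peg is dropped or flung (faster than 1.2 m/s, a fall of some 75 mm) (linear speed of any of peg_a, peg_b, peg_c, peg_d above 1.2 m/s).
It fails at once if a bystander (banneton, rolling pin, sugar pot, glue bottle) is shifted by more than 30 mm (distance of any of banneton, rolling_pin, sugar_pot, glue from where it was at the start of the episode above 0.03 m).
It also fails if it takes over 67 s, if anything falls off the work surface, if the arm or the gripper's body presses on something with over 40 N, if the wrist force passes 120 N, or if a joint passes its speed limit or range.

ROBOT

A 6-joint arm with a two-finger parallel gripper is mounted at the origin on the work surface. World frame = base frame: x ahead of the robot, y to its left, z up, the work surface at z = 0. Lengths are in mm, angles in rad, forces in N, time in s.
With the tool pointing down it reaches from about 300 to 775 mm from the base axis. Payload 14.6 kg.
Tool frame: the origin (TCP) lies midway between the tips of the shut fingers; the grasp point (between the pads) lies 19 mm behind it; x points along the fingers, y is the direction in which the jaws open and shut, and the axes are right-handed (so a half turn about x gives the same grasp; the last joint's range is limited). The gripper opens to 94 mm and grips with 3 to 60 N. Pads are 16 mm wide; open, the fingers measure 119 mm over their backs; the gripper's body (75 mm by 177 mm) begins 78 mm behind the grasp point.
Start: joints at [-1.332, 0.3, 1.521, -0, 1.321, -0.067], TCP at [165.574, -524.475, 205.446] pointing down, gripper open.
Joint ranges: [-3.03, 3.03], [-0.79, 2.21], [0.23, 2.52], [-1.04, 4.18], [0, 3.07], [-2.55, 2.55]. Speed limits (rad/s): [2.22, 2.22, 2.57, 3.14, 3.14, 3.14].

INTERFACE

Orientations are given as [roll, pitch, yaw] about the fixed x, y, z axes, in that order (R = Rz(yaw) Ry(pitch) Rx(roll)).
In Python, from cell import * gives the robot as it stands.
- The arm moves only by the tool servo_tool, never from a script. Its arguments are lists of equal length, an entry for each row: "dp": the shift along the world's x, y, z in mm, a list of three; "angular": the turn, a rotation vector about the world's x, y, z in degrees, a list of three; "jaw": the gripper's target within -1 to 1 (shut at 1, half-way at 0, fully open at -1). In form: {"dp": [[dx, dy, dz], ...], "angular": [[ax, ay, az], ...], "jaw": [jaw, ...]}. A call has 1 to 10 rows; each row shifts and turns the commanded pose from where the row before left it; what a row does not reach is not made up. A row lasts 1/8 s, in which the tool goes at most 62.5 mm and 10.7 degrees, less where a joint would pass 70% of its speed; a pose out of reach is approached as far as the arm can. A call is refused whole if a number of a shift passes 62.5 or a number of a turn 10.7, either way. A call with a gripper value outside its range is refused whole. The fingers move at their own pace and stop on an object; "newtons" is the grip in N (left out, the last holds). Time passes only in rows, so rows that do not move let the fingers close. It gives the time, the measured TCP pose, the force and the opening at its end, in the units of the state.
- read_state(): the state, without advancing time (a new reading comes with each control period).
- camera(name): name is "scene" or "top" or "wrist"; returns a dict with "frame" (400x640x3 uint8, red, green, blue), "K" (3x3 intrinsics, pixels), "extrinsics" (4x4, takes a point from camera to world coordinates); the wrist camera has in their place "T_tool_cam" (4x4, takes a point from camera to tool coordinates, whose origin is the TCP and whose axes are the tool frame's). Camera axes: x right, y up, looking along -z (the intrinsics and any distortion apply to the point x, -y, -z); pixel columns grow to the right and rows downward; lengths in mm; the calibration is good to about 2 mm. A picture is of the moment at which its call begins: read the wrist's pose just before it. There is no depth.
- sign_off(): hands the job in, once; it reports no verdict.
The state is a dict: "clock": time; "joints": joint angles; "qd": joint speeds; "effort": joint torques, N m; "eef_pos": TCP position; "eef_rot": TCP orientation; "wrist_force": force on the tool from outside, world axes, zero at the start; "moment": the same for the moment, N m; "finger_gap": finger opening in mm.
Only numpy, scipy, OpenCV 4.12 (cv2) and the standard library are available. Lean on these libraries where they do the work, as an engineer would, in place of code of your own. Each camera call takes 0.05 s, during which the arm holds its last target. There are 200 camera calls.

## Working session

There is one attempt and no reset: what is moved stays moved. The work goes in short steps, Python scripts to look and compute and a tool call to move; the robot and the scene stay as the last step left them, time stands still between calls to the robot, and variables do not carry over. Pictures are saved under pics/ and viewed, about 8 in all and at most 12, crops included, and the job is handed in when it is done.

Besides the shell and the picture viewer there is one more tool, called after "Call:" by a JSON object that holds its "api" and its "payload", one argument or row to a line. servo_tool: Moves the arm, as the interface text tells. Its arguments: {"type":"object","properties":{"dp":{"type":"array"},"angular":{"type":"array"},"jaw":{"type":"array"},"newtons":{"type":"number"}},"required":["dp","angular","jaw"]}

```bash
mkdir -p pics; python3 - <<'E'
from cell import *
import cv2,numpy as np
for n in("scene","top"):
    c=camera(n);cv2.imwrite(f"pics/{n}0.png",c["frame"][:,:,::-1]);np.savez(f"{n}0.npz",**c)
    print(n,c["K"].round(1).tolist(),c["extrinsics"].round(3).tolist(),c.keys())
print(read_state())
E
```

```text
scene [[501.3, 0.0, 314.6], [0.0, 501.3, 195.7], [0.0, 0.0, 1.0]] [[0.588, -0.602, 0.54, 1197.536], [0.809, 0.44, -0.39, -446.153], [-0.002, 0.666, 0.746, 945.054], [0.0, 0.0, 0.0, 1.0]] dict_keys(['frame', 'K', 'extrinsics'])
top [[444.0, 0.0, 318.3], [0.0, 444.0, 197.1], [0.0, 0.0, 1.0]] [[-0.022, 0.995, -0.093, 494.444], [-1.0, -0.021, 0.011, 10.978], [0.009, 0.093, 0.996, 1297.348], [0.0, 0.0, 0.0, 1.0]] dict_keys(['frame', 'K', 'extrinsics'])
{'clock': 0.1, 'joints': array([-1.33158928e+00,  3.00412117e-01,  1.52150753e+00, -8.25737431e-06,
        1.32075548e+00, -6.65983657e-02]), 'qd': array([ 0.00011841, -0.0033788 , -0.00085596,  0.00084945,  0.00016349,
       -0.00094772]), 'effort': array([ 1.75353922e-03, -5.32645261e+01, -3.53283119e+01,  7.09377229e-02,
        2.34889443e-02, -6.12044687e-05]), 'eef_pos': array([ 165.52120215, -524.2439731 ,  204.94981331]), 'eef_rot': array([-1.63000584,  1.56971383,  1.81739427]), 'wrist_force': array([-0.03995901,  0.89761705, -0.28679836]), 'moment': array([-0.00725912, -0.0149467 , -0.02195279]), 'finger_gap': 94.24910861346689}
```

View pics/scene0.png

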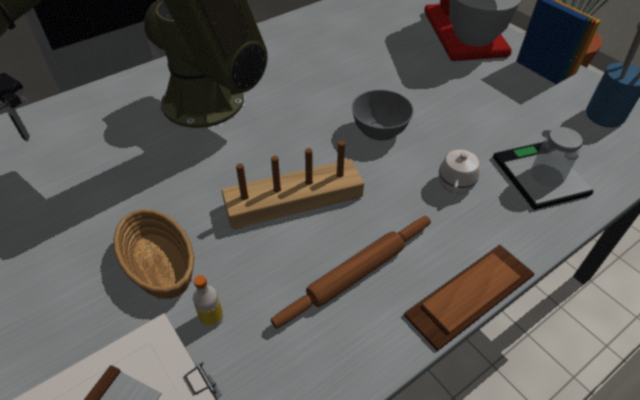

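View pics/top0.png

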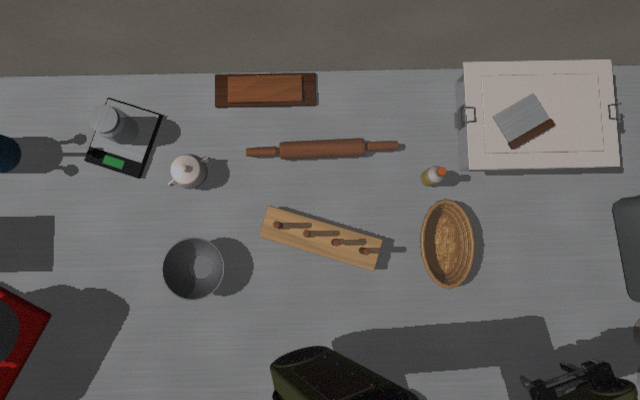

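The top view shows the rack at about (320,238), with pegs at roughly (278,225), (307,234), (337,242) and (365,251), and the bowl at (193,268). In the scene view the peg tops are near (241,167), (275,159), (308,152) and (341,144). I'll zoom in to get exact points.

```bash
cat > h.py <<'E'
import numpy as np,cv2
def ray(K,E,uv):
    K=np.asarray(K);E=np.asarray(E)
    d=np.linalg.inv(K)@[uv[0],uv[1],1.];d=E[:3,:3]@(d*[1,-1,-1]);return E[:3,3],d
def onz(K,E,uv,z):
    o,d=ray(K,E,uv);return o+d*(z-o[2])/d[2]
def proj(K,E,p):
    q=(np.linalg.inv(E)@np.append(p,1))[:3]*[1,-1,-1];q=np.asarray(K)@q;return q[:2]/q[2]
E
python3 - <<'E'
from h import *
s=np.load("scene0.npz");t=np.load("top0.npz")
a=cv2.resize(s["frame"][120:240,210:375],None,fx=4.8,fy=4.8,interpolation=2)[:290*2]
b=cv2.resize(t["frame"][195:280,250:400],None,fx=5,fy=5,interpolation=2)
cv2.imwrite("pics/sc.png",a[:,:,::-1]);cv2.imwrite("pics/tc.png",b[:,:,::-1])
for u in[(241,166),(275,158),(308,151),(341,143)]:print("scene",onz(s["K"],s["extrinsics"],u,164).round())
for u in[(278,225),(307,234),(337,242),(365,251)]:print("top",onz(t["K"],t["extrinsics"],u,164).round())
# bowl rim by ellipse-ish contour in top view
print("bowl rim",onz(t["K"],t["extrinsics"],(193.5,268),85).round())
for n,u in(("pot",(187,172)),("glue",(436,175)),("ban",(447,243))):print(n,onz(t["K"],t["extrinsics"],u,70).round())
E
```

```text
scene [ 465. -117.  164.]
scene [488. -43. 164.]
scene [513.  30. 164.]
scene [536. 108. 164.]
top [531. 102. 164.]
top [506.  29. 164.]
top [484. -47. 164.]
top [ 460. -118.  164.]
bowl rim [423. 337.  85.]
pot [687. 361.  70.]
glue [ 664. -334.   70.]
ban [ 474. -355.   70.]
```

View pics/sc.png

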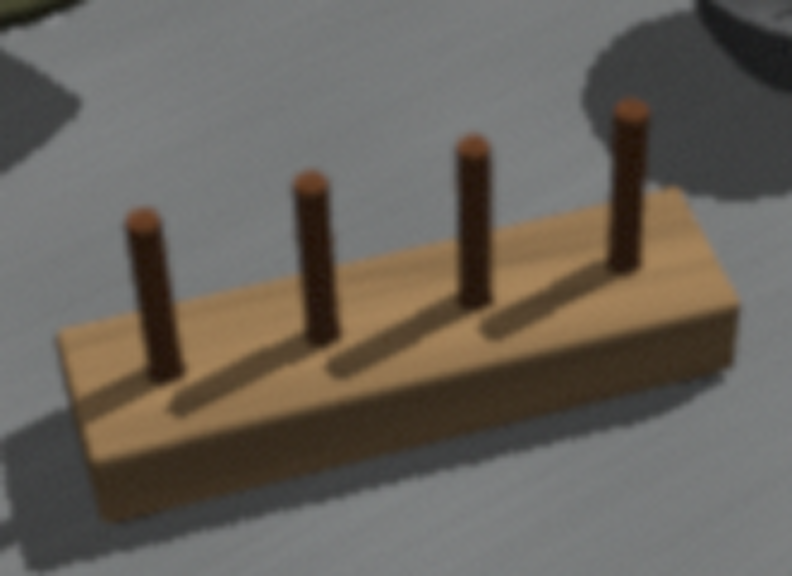

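View pics/tc.png

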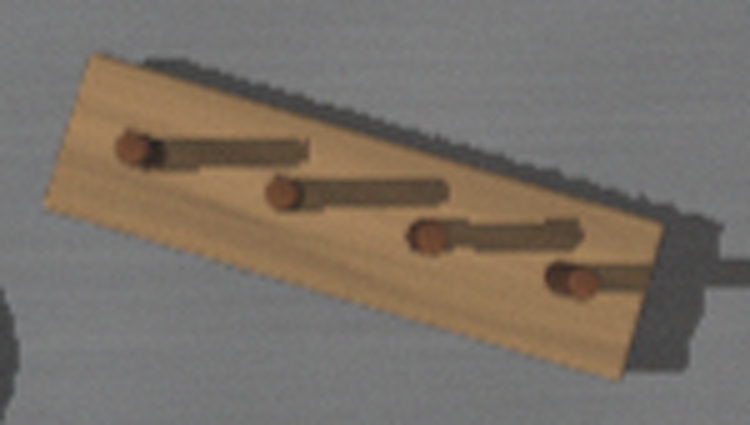

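The zoomed crops show peg tops a to d at scene crop (144,221), (312,183), (474,146), (632,110). In the top crop, d to a are at (132,148), (283,193), (430,236), (581,282). Next I triangulate these and work out the tool's current jaw direction.

```bash
python3 - <<'E'
from h import *
from cell import *
from scipy.spatial.transform import Rotation as R
s=np.load("scene0.npz");t=np.load("top0.npz")
S=[(144,221),(312,183),(474,146),(632,110)];T=[(581,282),(430,236),(283,193),(132,148)]
P=[]
for n,a,b in zip("abcd",S,T):
    u=(210+(a[0]+.5)/4.8-.5,120+(a[1]+.5)/4.8-.5);v=(250+(b[0]+.5)/5-.5,195+(b[1]+.5)/5-.5)
    p=onz(s["K"],s["extrinsics"],u,164);q=onz(t["K"],t["extrinsics"],v,164);P.append((p+q)/2);print(n,p.round(1),q.round(1))
P=np.array(P);c=P.mean(0);d=P[3]-P[0];print("mid",c.round(1),"len",np.linalg.norm(d),"yaw",np.degrees(np.arctan2(-d[0],d[1])))
f=t["frame"].astype(int)[225:310,150:240];m=((f.max(2)<95)).astype(np.uint8)
g=cv2.cvtColor(t["frame"],cv2.COLOR_RGB2GRAY)[225:310,150:240]
k=cv2.HoughCircles(cv2.medianBlur(g,3),cv2.HOUGH_GRADIENT,1,50,param1=80,param2=12,minRadius=25,maxRadius=36);print(k)
if k is not None:
    x,y,r=k[0,0];print("bowl",onz(t["K"],t["extrinsics"],(150+x,225+y),85).round(1))
st=read_state();M=R.from_euler("xyz",st["eef_rot"]).as_matrix();print(M.round(3))
w=camera("wrist");print(w["K"].round(1).tolist(),w["T_tool_cam"].round(2).tolist())
E
```

```text
a [ 462.3 -118.9  164. ] [ 460.1 -119.6  164. ]
b [486.8 -42.8 164. ] [485.  -43.5 164. ]
c [510.9  33.  164. ] [508.4  30.7 164. ]
d [535.1 109.  164. ] [533.  107.1 164. ]
mid [497.7  -5.6 164. ] len 238.71295881020066 yaw -17.756196744633684
[[[43.5 43.5 30.8]]]
bowl [421.2 337.5  85. ]
[[-0.     0.301 -0.954]
 [ 0.001 -0.954 -0.301]
 [-1.    -0.001 -0.   ]]
[[285.5, 0.0, 323.0], [0.0, 285.5, 200.2], [0.0, 0.0, 1.0]] [[-0.0, 0.25, -0.97, -178.47], [1.0, -0.0, -0.0, 0.29], [-0.0, -0.97, -0.25, -72.83], [0.0, 0.0, 0.0, 1.0]]
```

Call:
{"api": "servo_tool", "payload": {
  "dp": [
    [29.6,40.5,0],
    [29.6,40.5,0],
    [29.6,40.5,0],
    [29.6,40.5,0],
    [29.6,40.5,0],
    [29.6,40.5,0],
    [29.6,40.5,0],
    [29.6,40.5,0],
    [29.6,40.5,0],
    [29.3,40.4,0]
  ],
  "angular": [
    [0,0,5.5],
    [0,0,5.5],
    [0,0,5.5],
    [0,0,5.5],
    [0,0,5.5],
    [0,0,5.5],
    [0,0,5.5],
    [0,0,5.5],
    [0,0,5.5],
    [0,0,5.2]
  ],
  "jaw": [0.28,0.28,0.28,0.28,0.28,0.28,0.28,0.28,0.28,0.28],
  "newtons": 10
}}

```text
clock: 1.4
eef_pos: [462.0, -118.0, 205.4]
eef_rot: [-0.419, 1.571, -2.297]
wrist_force: [0.9, -0.1, 0.4]
finger_gap: 34.2
```

Call:
{"api": "servo_tool", "payload": {
  "dp": [
    [0,0,0],
    [0,0,0]
  ],
  "angular": [
    [0,0,0],
    [0,0,0]
  ],
  "jaw": [0.28,0.28]
}}

```text
clock: 1.65
eef_pos: [461.0, -119.8, 205.3]
eef_rot: [-1.267, 1.57, 3.135]
wrist_force: [0.8, 0.2, 0.5]
finger_gap: 33.4
```

```bash
cat >> h.py <<'E'
from scipy.spatial.transform import Rotation as R
def look(name):
    from cell import read_state,camera
    st=read_state();w=camera("wrist");T=np.eye(4);T[:3,:3]=R.from_euler("xyz",st["eef_rot"]).as_matrix();T[:3,3]=st["eef_pos"]
    E=T@w["T_tool_cam"];cv2.imwrite(f"pics/{name}.png",w["frame"][:,:,::-1]);np.savez(name+".npz",frame=w["frame"],K=w["K"],extrinsics=E)
    return w,E
E
python3 - <<'E'
from h import *
w,E=look("w1")
for p in [(461.2,-119.3),(485.9,-43.2),(509.6,31.9),(534,108)]:print(proj(w["K"],E,(*p,164)).round(1))
E
```

```text
[323.1 217.9]
[323.5 114.6]
[323.   -8.4]
[ 323.  -162.6]
```

View pics/w1.png

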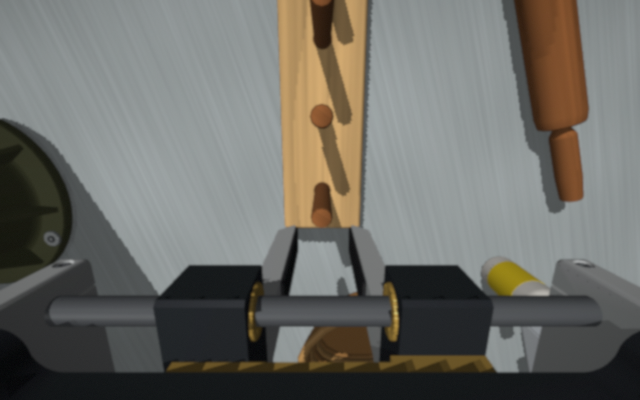

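The wrist view shows peg a's top at about (321,215) and b's at (321,116). Predictions were (323,218) and (323.5,115), so they agree within about 1 mm. I'll descend around peg a with a 34 mm gap and push sideways.

Call:
{"api": "servo_tool", "payload": {
  "dp": [
    [0,0,-25],
    [0,0,-25],
    [0,0,-20],
    [0,0,-9],
    [0,0,0]
  ],
  "angular": [
    [0,0,0],
    [0,0,0],
    [0,0,0],
    [0,0,0],
    [0,0,0]
  ],
  "jaw": [0.28,0.28,0.28,0.28,0.28]
}}

```text
clock: 2.33
eef_pos: [461.0, -120.1, 126.5]
eef_rot: [-1.536, 1.57, 2.865]
wrist_force: [-0.4, -0.1, 0.5]
finger_gap: 34.2
```

Call:
{"api": "servo_tool", "payload": {
  "dp": [
    [2.4,-0.8,0],
    [2.4,-0.8,0],
    [0.95,-0.3,0],
    [0.95,-0.3,0],
    [0,0,0]
  ],
  "angular": [
    [0,0,0],
    [0,0,0],
    [0,0,0],
    [0,0,0],
    [0,0,0]
  ],
  "jaw": [0.28,0.28,0.28,0.28,0.28]
}}

```text
clock: 2.95
eef_pos: [468.0, -121.7, 126.5]
eef_rot: [-1.816, 1.571, 2.586]
wrist_force: [-0.6, -1.0, 0.1]
finger_gap: 33.9
```

Call:
{"api": "servo_tool", "payload": {
  "dp": [
    [0.95,-0.3,0],
    [0.95,-0.3,0],
    [0,0,0]
  ],
  "angular": [
    [0,0,0],
    [0,0,0],
    [0,0,0]
  ],
  "jaw": [0.28,0.28,0.28]
}}

```text
clock: 3.32
eef_pos: [469.9, -122.4, 126.4]
eef_rot: [2.161, 1.571, 0.279]
wrist_force: [0.2, -0.5, 0.2]
finger_gap: 33.9
```

Call:
{"api": "servo_tool", "payload": {
  "dp": [
    [0.95,-0.3,0],
    [0,0,0]
  ],
  "angular": [
    [0,0,0],
    [0,0,0]
  ],
  "jaw": [0.28,0.28]
}}

```text
clock: 3.58
eef_pos: [470.9, -122.7, 126.4]
eef_rot: [1.401, 1.571, -0.48]
wrist_force: [0.7, 1.3, 0.2]
finger_gap: 33.8
```

Call:
{"api": "servo_tool", "payload": {
  "dp": [
    [0.95,-0.3,0],
    [0,0,0]
  ],
  "angular": [
    [0,0,0],
    [0,0,0]
  ],
  "jaw": [0.28,0.28]
}}

```text
clock: 3.82
eef_pos: [471.8, -123.0, 126.4]
eef_rot: [2.08, 1.571, 0.199]
wrist_force: [-0.9, -0.8, 0.9]
finger_gap: 33.9
```

Call:
{"api": "servo_tool", "payload": {
  "dp": [
    [0.95,-0.3,0],
    [0,0,0]
  ],
  "angular": [
    [0,0,0],
    [0,0,0]
  ],
  "jaw": [0.28,0.28]
}}

```text
clock: 4.08
eef_pos: [472.8, -123.3, 126.4]
eef_rot: [2.177, 1.571, 0.296]
wrist_force: [-1.6, 0.4, -0.3]
finger_gap: 34.1
```

```bash
python3 - <<'E'
from h import *
from cell import read_state
w,E=look("w2");s=read_state();print(s["wrist_force"],s["moment"],s["eef_pos"])
E
```

```text
[-0.17410261 -0.31139085  0.53581667] [-0.06683527 -0.06561557  0.00138113] [ 472.74665006 -123.27101794  126.42283345]
```

View pics/w2.png

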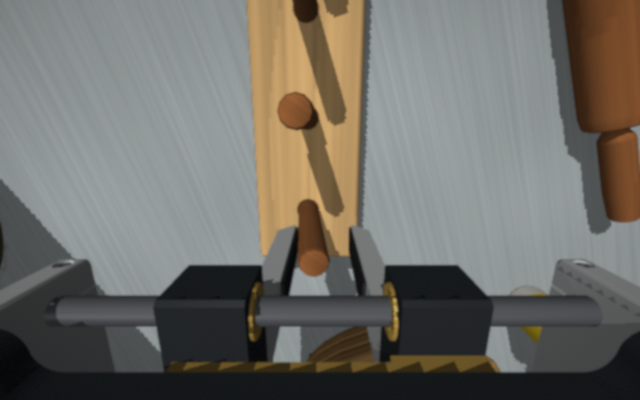

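Peg a sits between the fingers with its top at about (313,263) and its foot at about (309,208). I'll compare that with where an upright peg would project.

```bash
python3 - <<'E'
from h import *
w=np.load("w2.npz")
for n,p in zip("abc",[(461.2,-119.3),(485.9,-43.2),(509.6,31.9)]):
  print(n,[proj(w["K"],w["extrinsics"],(*p,z)).round(1).tolist() for z in(58,164)])
print("top at",onz(w["K"],w["extrinsics"],(313,263),164))
print("top b at",onz(w["K"],w["extrinsics"],(295,110),164))
E
```

```text
a [[309.4, 208.8], [300.4, 263.9]]
b [[308.6, 116.3], [297.6, 109.0]]
c [[306.8, 8.3], [292.4, -96.7]]
top at [ 467.88335319 -120.88244832  164.        ]
top b at [484.57953788 -43.22578532 164.        ]
```

Upright, a's top would be at (300,264), but it's at (313,263). That's about 7 mm of lean at only around 1 N, so peg a is loose. I'll push until the bore stops it.

Call:
{"api": "servo_tool", "payload": {
  "dp": [
    [0.95,-0.3,0],
    [0,0,0]
  ],
  "angular": [
    [0,0,0],
    [0,0,0]
  ],
  "jaw": [0.28,0.28]
}}

```text
clock: 4.38
eef_pos: [473.6, -123.6, 126.4]
eef_rot: [-1.563, 1.571, 2.839]
wrist_force: [-0.9, 0.5, 1.1]
finger_gap: 33.9
```

Call:
{"api": "servo_tool", "payload": {
  "dp": [
    [0.95,-0.3,0],
    [0,0,0]
  ],
  "angular": [
    [0,0,0],
    [0,0,0]
  ],
  "jaw": [0.28,0.28]
}}

```text
clock: 4.62
eef_pos: [474.4, -123.8, 126.4]
eef_rot: [-1.546, 1.57, 2.856]
wrist_force: [-2.4, 1.2, 1.4]
finger_gap: 33.9
```

Call:
{"api": "servo_tool", "payload": {
  "dp": [
    [0.95,-0.3,0],
    [0,0,0]
  ],
  "angular": [
    [0,0,0],
    [0,0,0]
  ],
  "jaw": [0.28,0.28]
}}

```text
clock: 4.88
eef_pos: [475.2, -124.0, 126.3]
eef_rot: [-1.576, 1.57, 2.827]
wrist_force: [-5.8, 3.0, 2.7]
finger_gap: 33.5
```

Call:
{"api": "servo_tool", "payload": {
  "dp": [
    [-2.9,0.9,0],
    [-2.9,0.9,0],
    [-2.9,0.9,0],
    [-2.9,0.9,0],
    [-2.9,0.9,0],
    [-2.9,0.9,0],
    [-2.9,0.9,0],
    [-1.9,0.6,0],
    [0,0,0]
  ],
  "angular": [
    [0,0,0],
    [0,0,0],
    [0,0,0],
    [0,0,0],
    [0,0,0],
    [0,0,0],
    [0,0,0],
    [0,0,0],
    [0,0,0]
  ],
  "jaw": [0.28,0.28,0.28,0.28,0.28,0.28,0.28,0.28,0.28]
}}

```text
clock: 6.0
eef_pos: [453.3, -117.2, 126.5]
eef_rot: [1.427, 1.571, -0.454]
wrist_force: [0.6, 0.0, 0.1]
finger_gap: 33.9
```

It stopped at about 6.5 N. Now the same push the other way, through upright.

Call:
{"api": "servo_tool", "payload": {
  "dp": [
    [-1.4,0.45,0],
    [-1.4,0.45,0],
    [-0.95,0.3,0],
    [-0.95,0.3,0],
    [0,0,0]
  ],
  "angular": [
    [0,0,0],
    [0,0,0],
    [0,0,0],
    [0,0,0],
    [0,0,0]
  ],
  "jaw": [0.28,0.28,0.28,0.28,0.28]
}}

```text
clock: 6.62
eef_pos: [448.6, -115.8, 126.4]
eef_rot: [-0.948, 1.571, -2.829]
wrist_force: [0.6, -0.1, 0.5]
finger_gap: 33.8
```

Call:
{"api": "servo_tool", "payload": {
  "dp": [
    [-0.95,0.3,0],
    [0,0,0]
  ],
  "angular": [
    [0,0,0],
    [0,0,0]
  ],
  "jaw": [0.28,0.28]
}}

```text
clock: 6.88
eef_pos: [447.7, -115.5, 126.5]
eef_rot: [2.122, 1.571, 0.241]
wrist_force: [0.4, -1.0, 0.1]
finger_gap: 33.5
```

Call:
{"api": "servo_tool", "payload": {
  "dp": [
    [-0.95,0.3,0],
    [0,0,0]
  ],
  "angular": [
    [0,0,0],
    [0,0,0]
  ],
  "jaw": [0.28,0.28]
}}

```text
clock: 7.12
eef_pos: [446.7, -115.2, 126.4]
eef_rot: [-0.86, 1.571, -2.741]
wrist_force: [-0.5, -0.2, -1.0]
finger_gap: 34.0
```

Call:
{"api": "servo_tool", "payload": {
  "dp": [
    [-0.95,0.3,0],
    [0,0,0]
  ],
  "angular": [
    [0,0,0],
    [0,0,0]
  ],
  "jaw": [0.28,0.28]
}}

```text
clock: 7.38
eef_pos: [445.9, -114.9, 126.5]
eef_rot: [1.549, 1.57, -0.332]
wrist_force: [0.7, -0.2, -0.8]
finger_gap: 33.5
```

Call:
{"api": "servo_tool", "payload": {
  "dp": [
    [-0.95,0.3,0],
    [0,0,0]
  ],
  "angular": [
    [0,0,0],
    [0,0,0]
  ],
  "jaw": [0.28,0.28]
}}

```text
clock: 7.62
eef_pos: [445.1, -114.6, 126.6]
eef_rot: [1.563, 1.57, -0.318]
wrist_force: [2.7, -0.1, 0.1]
finger_gap: 33.7
```

Call:
{"api": "servo_tool", "payload": {
  "dp": [
    [-0.6,0.2,0],
    [0,0,0]
  ],
  "angular": [
    [0,0,0],
    [0,0,0]
  ],
  "jaw": [0.28,0.28]
}}

```text
clock: 7.88
eef_pos: [444.5, -114.5, 126.6]
eef_rot: [1.553, 1.57, -0.328]
wrist_force: [4.2, -1.2, 0.6]
finger_gap: 33.7
```

The far stops are at x≈475.2 and x≈444.5, so centre is about (460,-119.5). I'll centre there, grip, and lift.

Call:
{"api": "servo_tool", "payload": {
  "dp": [
    [3.0,-1.0,0],
    [3.1,-1.0,0],
    [3.1,-1.0,0],
    [3.1,-1.0,0],
    [3.1,-1.0,0],
    [0,0,0],
    [0,0,0],
    [0,0,0],
    [0,0,0],
    [0,0,0]
  ],
  "angular": [
    [0,0,0],
    [0,0,0],
    [0,0,0],
    [0,0,0],
    [0,0,0],
    [0,0,0],
    [0,0,0],
    [0,0,0],
    [0,0,0],
    [0,0,0]
  ],
  "jaw": [0.28,0.28,0.28,0.28,0.28,0.5,0.6,0.8,0.8,0.8],
  "newtons": 20
}}

```text
clock: 9.12
eef_pos: [459.6, -119.4, 126.5]
eef_rot: [0.591, 1.571, -1.291]
wrist_force: [0.4, 0.6, -0.6]
finger_gap: 17.5
```

Call:
{"api": "servo_tool", "payload": {
  "dp": [
    [0,0,4],
    [0,0,6],
    [0,0,8],
    [0,0,0]
  ],
  "angular": [
    [0,0,0],
    [0,0,0],
    [0,0,0],
    [0,0,0]
  ],
  "jaw": [0.9,0.9,0.9,0.9],
  "newtons": 25
}}

```text
clock: 9.62
eef_pos: [459.8, -119.4, 145.2]
eef_rot: [1.583, 1.57, -0.299]
wrist_force: [-1.0, 0.1, -0.5]
finger_gap: 17.5
```

Call:
{"api": "servo_tool", "payload": {
  "dp": [
    [0,0,15],
    [0,0,25],
    [0,0,30],
    [0,0,30],
    [0,0,30],
    [0,0,25],
    [0,0,10],
    [0,0,0]
  ],
  "angular": [
    [0,0,0],
    [0,0,0],
    [0,0,0],
    [0,0,0],
    [0,0,0],
    [0,0,0],
    [0,0,0],
    [0,0,0]
  ],
  "jaw": [0.9,0.9,0.9,0.9,0.9,0.9,0.9,0.9]
}}

```text
clock: 10.62
eef_pos: [459.7, -119.4, 309.7]
eef_rot: [1.528, 1.57, -0.353]
wrist_force: [-0.2, 0.2, -1.3]
finger_gap: 17.2
```

```bash
python3 - <<'E'
from h import *
from cell import *
c=camera("scene");s=read_state();print(s["joints"].round(2),s["wrist_force"],s["eef_pos"])
cv2.imwrite("pics/s2.png",c["frame"][:,:,::-1])
t=np.load("top0.npz")
M=R.from_euler("xyz",s["eef_rot"]).as_matrix();print(M.round(3))
E
```

```text
[-0.33  0.07  1.56  0.    1.52 -0.02] [-0.24872039  0.29937231 -0.67913395] [ 459.53050734 -119.30680827  308.91917624]
[[-0.001  0.952 -0.305]
 [ 0.    -0.305 -0.952]
 [-1.    -0.001 -0.   ]]
```

View pics/s2.png

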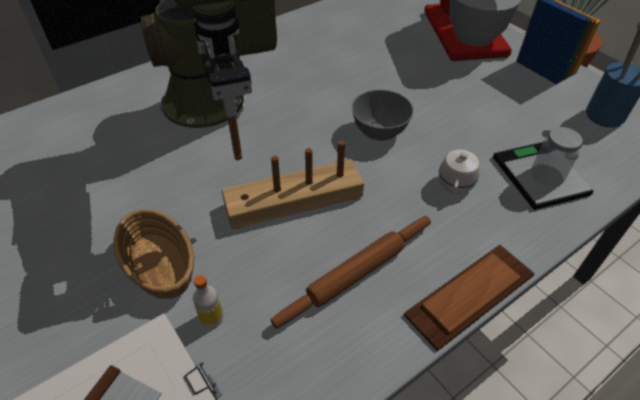

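The scene shows the peg held clear of the rack, its bore empty at (244,197), and the other three pegs still standing. Next: carry it over the bowl, then tilt the foot outward about the jaw axis.

Call:
{"api": "servo_tool", "payload": {
  "dp": [
    [-7.7,42.6,0],
    [-7.7,42.6,0],
    [-7.7,42.6,0],
    [-7.7,42.6,0],
    [-7.7,42.6,0],
    [-7.7,42.6,0],
    [-7.7,42.6,0],
    [-7.7,42.6,0],
    [-7.7,42.6,0],
    [-7.4,43.0,0]
  ],
  "angular": [
    [0,0,-3.35],
    [0,0,-3.35],
    [0,0,-3.35],
    [0,0,-3.35],
    [0,0,-3.35],
    [0,0,-3.35],
    [0,0,-3.35],
    [0,0,-3.35],
    [0,0,-3.35],
    [0,0,-3.35]
  ],
  "jaw": [0.9,0.9,0.9,0.9,0.9,0.9,0.9,0.9,0.9,0.9]
}}

```text
clock: 11.92
eef_pos: [382.3, 308.3, 308.4]
eef_rot: [-0.052, 1.569, -2.519]
wrist_force: [0.6, 0.5, -0.6]
finger_gap: 17.5
```

Call:
{"api": "servo_tool", "payload": {
  "dp": [
    [0,0,0],
    [0,0,0],
    [0,0,0],
    [0,0,0],
    [0,0,0],
    [0,0,0],
    [0,0,0],
    [0,0,0],
    [0,0,0],
    [0,0,0]
  ],
  "angular": [
    [3.13,-3.9,0],
    [3.13,-3.9,0],
    [3.13,-3.9,0],
    [3.13,-3.9,0],
    [3.13,-3.9,0],
    [3.13,-3.9,0],
    [3.13,-3.9,0],
    [3.13,-3.9,0],
    [0,0,0],
    [0,0,0]
  ],
  "jaw": [0.9,0.9,0.9,0.9,0.9,0.9,0.9,0.9,0.9,0.9]
}}

```text
clock: 13.18
eef_pos: [383.0, 307.0, 309.3]
eef_rot: [-3.141, 0.875, 0.676]
wrist_force: [0.8, 0.2, -0.4]
finger_gap: 17.4
```

```bash
python3 - <<'E'
from h import *
from cell import *
w,E=look("w3");s=read_state();M=R.from_euler("xyz",s["eef_rot"]).as_matrix();print(s["eef_pos"],M.round(3),s["joints"].round(2))
print("rim centre px",proj(w["K"],E,(421,337.5,85)))
c=camera("scene");f=np.hstack([cv2.resize(w["frame"],(400,250)),c["frame"][20:270,200:600]])
cv2.imwrite("pics/both.png",f[:,:,::-1])
E
```

```text
[383.14703793 307.15145145 309.37261129] [[ 0.5    0.626 -0.599]
 [ 0.402 -0.78  -0.48 ]
 [-0.767 -0.    -0.642]] [ 0.56 -0.29  2.02  0.11  0.72  1.4 ]
rim centre px [322.84349125 252.87124415]
```

View pics/both.png

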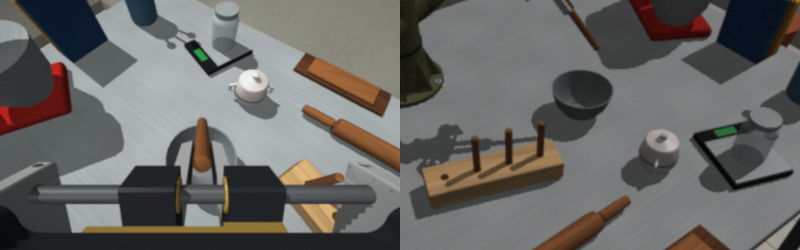

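The wrist view shows the tilted peg pointing into the bowl, and the scene view agrees. Lowering now.

Call:
{"api": "servo_tool", "payload": {
  "dp": [
    [0,0,-20],
    [0,0,-30],
    [0,0,-30],
    [0,0,-30],
    [0,0,-30],
    [0,0,-25],
    [0,0,-15],
    [0,0,-8],
    [0,0,-4],
    [0,0,0]
  ],
  "angular": [
    [0,0,0],
    [0,0,0],
    [0,0,0],
    [0,0,0],
    [0,0,0],
    [0,0,0],
    [0,0,0],
    [0,0,0],
    [0,0,0],
    [0,0,0]
  ],
  "jaw": [0.9,0.9,0.9,0.9,0.9,0.9,0.9,0.9,0.9,0.9]
}}

```text
clock: 14.52
eef_pos: [383.1, 307.2, 117.4]
eef_rot: [-3.141, 0.873, 0.677]
wrist_force: [-0.4, -0.9, -0.4]
finger_gap: 17.6
```

Call:
{"api": "servo_tool", "payload": {
  "dp": [
    [0,0,-2],
    [0,0,-2],
    [0,0,0]
  ],
  "angular": [
    [0,0,0],
    [0,0,0],
    [0,0,0]
  ],
  "jaw": [0.9,0.9,0.9]
}}

```text
clock: 14.9
eef_pos: [382.9, 307.0, 113.4]
eef_rot: [-3.141, 0.873, 0.676]
wrist_force: [0.7, 0.7, -0.6]
finger_gap: 17.1
```

Call:
{"api": "servo_tool", "payload": {
  "dp": [
    [0,0,-2],
    [0,0,0]
  ],
  "angular": [
    [0,0,0],
    [0,0,0]
  ],
  "jaw": [0.9,0.9]
}}

```text
clock: 15.15
eef_pos: [382.9, 307.0, 111.3]
eef_rot: [-3.141, 0.873, 0.676]
wrist_force: [-0.3, -0.9, -0.6]
finger_gap: 17.8
```

Call:
{"api": "servo_tool", "payload": {
  "dp": [
    [0,0,-1.5],
    [0,0,-1.5],
    [0,0,0]
  ],
  "angular": [
    [0,0,0],
    [0,0,0],
    [0,0,0]
  ],
  "jaw": [0.9,0.9,0.9]
}}

```text
clock: 15.52
eef_pos: [382.9, 307.0, 108.3]
eef_rot: [-3.141, 0.873, 0.676]
wrist_force: [0.3, 0.1, -0.8]
finger_gap: 17.6
```

Call:
{"api": "servo_tool", "payload": {
  "dp": [
    [0,0,-1],
    [0,0,-1],
    [0,0,0]
  ],
  "angular": [
    [0,0,0],
    [0,0,0],
    [0,0,0]
  ],
  "jaw": [0.9,0.9,0.9]
}}

```text
clock: 15.9
eef_pos: [382.9, 307.0, 106.4]
eef_rot: [-3.141, 0.873, 0.676]
wrist_force: [0.0, -0.4, -0.8]
finger_gap: 17.4
```

Call:
{"api": "servo_tool", "payload": {
  "dp": [
    [0,0,-1],
    [0,0,0]
  ],
  "angular": [
    [0,0,0],
    [0,0,0]
  ],
  "jaw": [0.9,0.9]
}}

```text
clock: 16.15
eef_pos: [382.9, 307.0, 105.4]
eef_rot: [-3.141, 0.873, 0.676]
wrist_force: [0.4, -0.0, -1.3]
finger_gap: 17.5
```

The foot is within a couple of mm of the bowl floor, so I'll open the jaws and back off along the tool axis.

Call:
{"api": "servo_tool", "payload": {
  "dp": [
    [0,0,-1],
    [0,0,0],
    [0,0,0],
    [0,0,0],
    [0,0,0],
    [0,0,0]
  ],
  "angular": [
    [0,0,0],
    [0,0,0],
    [0,0,0],
    [0,0,0],
    [0,0,0],
    [0,0,0]
  ],
  "jaw": [0.9,0.9,0.55,0.3,0.0,0.0]
}}

```text
clock: 16.9
eef_pos: [383.0, 307.0, 104.5]
eef_rot: [-3.141, 0.873, 0.676]
wrist_force: [0.2, -0.8, 0.5]
finger_gap: 45.9
```

Call:
{"api": "servo_tool", "payload": {
  "dp": [
    [0,0,0],
    [-8,-6.4,13],
    [-15,-12,25],
    [-15,-12,25],
    [-15,-12,35],
    [0,0,40],
    [0,0,30],
    [0,0,0]
  ],
  "angular": [
    [0,0,0],
    [0,0,0],
    [0,0,0],
    [0,0,0],
    [0,0,0],
    [0,0,0],
    [0,0,0],
    [0,0,0]
  ],
  "jaw": [0,0,0,0,0,0,0,0]
}}

```text
clock: 17.9
eef_pos: [330.4, 264.9, 274.7]
eef_rot: [3.141, 0.869, 0.676]
wrist_force: [0.1, 0.4, -0.4]
finger_gap: 47.0
```

```bash
python3 - <<'E'
from h import *
from cell import *
w,E=look("w4");c=camera("scene");t=camera("top")
f=np.vstack([np.hstack([cv2.resize(w["frame"],(400,250)),c["frame"][20:270,200:600]]),np.hstack([cv2.resize(t["frame"][200:320,120:280],(400,300)),cv2.resize(c["frame"][70:160,330:450],(400,300))])])
cv2.imwrite("pics/fin.png",f[:,:,::-1])
g=cv2.cvtColor(t["frame"],cv2.COLOR_RGB2GRAY)[225:310,150:240]
k=cv2.HoughCircles(cv2.medianBlur(g,3),cv2.HOUGH_GRADIENT,1,50,param1=80,param2=12,minRadius=25,maxRadius=36);print(k)
E
```

```text
[[[44.5 45.5 32.7]]]
```

View pics/fin.png

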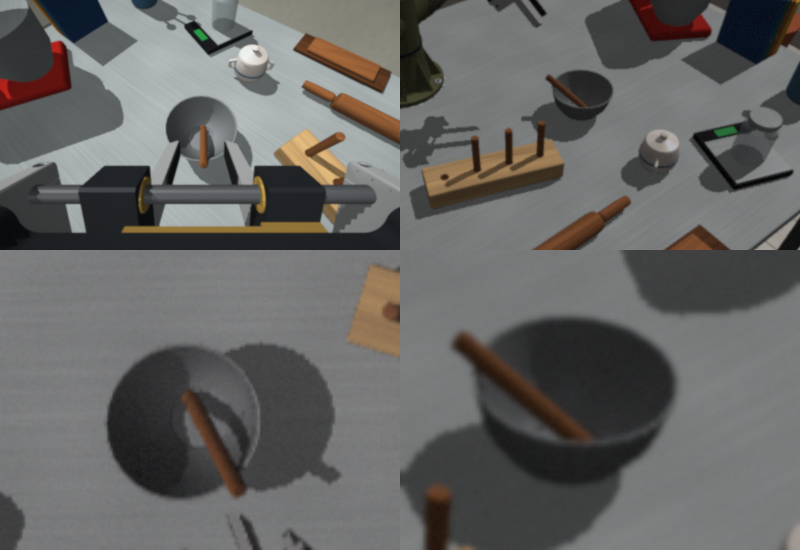

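The final picture shows the peg leaning in the bowl, its centre about 40 mm from the bowl's axis. The bowl hasn't visibly moved, the other three pegs are upright and the gripper is clear. Handing in.

```bash
python3 -c "
from cell import *
print(sign_off())"
```

```text
the job is handed in; nothing more can be done
None
```

Peg a (the bore at y = -120 mm) was the loose one. It is now resting in the grey bowl, and the job is handed in at about 18 s of the 67 s allowed. No verdict was reported.

- **Finding it:** I tested peg a first, leaning it one way to its stop (about 6.5 N) and then back through upright to the opposite stop (about 4.4 N). An ordinary glued peg would have given only 1 to 3 mm; this one swung freely, so I did not push on b, c or d at all.
- **Moving it:** I gripped the peg at 20–25 N and drew it straight out. I tilted it 40° and lowered it until I estimated its foot was 1–3 mm above the bowl floor. The force reading never showed clear contact before I let go, so it may have settled a few millimetres onto the rim.
- **Last checks:** The final pictures show the peg leaning in the bowl with its centre about 40 mm from the bowl's axis (limit 75 mm). The other three pegs are upright, the bowl's fitted centre moved about 2 px (5–7 mm, partly measurement error), and the gripper is clear.
- **Not measured:** I judged the bystanders only by eye, and the glue bottle and basket were outside the final picture. I took the middle "upright" step from the sweep between the two stops rather than measuring it.

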